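Sweep the broken nest pieces into the catch tray

TASK

With closed fingertips, gently sweep the three small broken nest pieces across the grey deck of the sorting station and over its open edge, so that all three drop into the sunken catch tray beyond it. Do not pinch or lift anything; leave the two whole round nests standing where they are on the deck, and leave the things on the table beside the station alone.

Things in the scene. Friction and masses are not known exactly. Their poses are not given: they have to be found in the camera images.
- station: Fixed sorting station, turned up to 0.25 rad. Origin on its underside at table height; x points away from the robot, y left, z up. Grey deck: x -100 to +75 mm, y -200 to +200 mm, top at z = 30 mm. Beyond its open edge (x = +75 mm) lies a sunken steel catch tray. A 5 mm steel wall, top at z = 42 mm, runs round the outside of deck and tray; none stands between them.
- edge (a point): Middle of the deck's straight open edge, which runs along the station's y, at deck-top height (30 mm); the tray lies beyond it.
- tray_floor (a point): Middle of the catch tray's floor, 5 mm above the table, 25 mm below the deck top; the tray measures 100 mm along the station's x (75 to 175 mm) and 400 mm along its y.
- piece1_center (a point): Centre, half-way up, of a loose broken nest piece: a rigid, pale, curved chip, about 47 mm long, 16 mm deep over its curve, wall 10 mm thick, 16 mm high, about 14 g. It lies on the deck at any yaw, anywhere in the row of five things; neighbours in the row stand about 75 mm apart across the station (its y).
- piece2_center (a point): Centre, half-way up, of a loose broken nest piece: a rigid, pale, curved chip, about 42 mm long, 16 mm deep over its curve, wall 10 mm thick, 16 mm high, about 14 g. It lies on the deck at any yaw, anywhere in the row of five things; neighbours in the row stand about 75 mm apart across the station (its y).
- piece3_center (a point): Centre, half-way up, of a loose broken nest piece: a rigid, pale, curved chip, about 45 mm long, 16 mm deep over its curve, wall 10 mm thick, 16 mm high, about 14 g. It lies on the deck at any yaw, anywhere in the row of five things; neighbours in the row stand about 75 mm apart across the station (its y).
- nest1_center (a point): Centre, half-way up, of a whole nest: pale round cup 64 mm across, 28 mm high, about 40 g, open upwards, standing loose on the deck in the same row as the pieces. Must stay in its place.
- nest2_center (a point): Centre, half-way up, of a whole nest: pale round cup 64 mm across, 28 mm high, about 40 g, open upwards, standing loose on the deck in the same row as the pieces. Must stay in its place.
- tub: Bystander on the table, left of the station: clear lidded tub 84 mm across, 75 mm high; origin under its centre.
- pot: Bystander on the table, left: clear lidded pot 56 mm across, 50 mm high; origin under its centre.
- brush: Bystander on the table, right of the station: hand brush lying flat; origin on its underside.
- jar: Bystander on the table, right: closed jar 52 mm across, 80 mm high; origin under its centre.
- piece1: The same piece, given by the point under its centre: origin at the centre of its underside, z up; x along the outward side of its curve, y along its length.
- piece2: The same piece, given by the point under its centre: origin at the centre of its underside, z up; x along the outward side of its curve, y along its length.
- piece3: The same piece, given by the point under its centre: origin at the centre of its underside, z up; x along the outward side of its curve, y along its length.

How it is judged (in metres and radians):
At the end, for the whole second after the job is handed in: The centre of every broken piece lies inside the catch tray (past the deck's edge by over 3 mm, within the outer walls, below deck-top height), at rest; both whole nests stand upright within 20 mm of where they were, and the tub, pot, brush and jar within 20 mm of where they were (x of piece1_center in the frame of station between 0.078 and 0.175 m and y of piece1_center in the frame of station between -0.2 and 0.2 m and height (world z) of each of piece1_center, piece2_center, piece3_center below 0.03 m and linear speed of each of piece1, piece2, piece3 below 0.03 m/s and x of piece2_center in the frame of station between 0.078 and 0.175 m and y of piece2_center in the frame of station between -0.2 and 0.2 m and x of piece3_center in the frame of station between 0.078 and 0.175 m and y of piece3_center in the frame of station between -0.2 and 0.2 m and distance of each of nest1_center, nest2_center, tub, pot, brush, jar from where it was at the start of the episode below 0.02 m and angle between each of nest1_center, nest2_center's own z axis and vertical below 0.2 rad); the robot touches nothing.
It fails at once if a broken piece was lifted off the deck (height (world z) of any of piece1_center, piece2_center, piece3_center above 0.072 m).
It fails at once if a broken piece was pinched or crushed (over 15 N from the fingers) (contact force between the fingers and piece1 above 15 N or contact force between the fingers and piece2 above 15 N or contact force between the fingers and piece3 above 15 N).
It fails at once if a whole nest was moved by over 20 mm, or tipped (distance of any of nest1_center, nest2_center from where it was at the start of the episode above 0.02 m or angle between any of nest1_center, nest2_center's own z axis and vertical above 0.4 rad).
It fails at once if a thing on the table beside the station was moved by over 20 mm (distance of any of tub, pot, brush, jar from where it was at the start of the episode above 0.02 m).
It also fails if it takes over 54 s, if anything falls off the work surface, if the arm or the gripper's body presses on something with over 40 N, if the wrist force passes 120 N, or if a joint passes its speed limit or range.

ROBOT

A 6-joint arm with a two-finger parallel gripper is mounted at the origin on the work surface. World frame = base frame: x ahead of the robot, y to its left, z up, the work surface at z = 0. Lengths are in m, angles in degrees, forces in N, time in s.
With the tool pointing down it reaches from about 0.4 to 0.825 m from the base axis. Payload 7 kg.
Tool frame: the origin (TCP) lies midway between the tips of the shut fingers; the grasp point (between the pads) lies 19 mm behind it; z points along the fingers, x is the direction in which the jaws open and shut, and the axes are right-handed (so a half turn about z gives the same grasp; the last joint's range is limited). The gripper opens to 88 mm and grips with 3 to 60 N. Pads are 19 mm wide; open, the fingers measure 130 mm over their backs; the gripper's body (78 mm by 193 mm) begins 47 mm behind the grasp point.
Start: joints at [85.262, 20.546, 0.682, 0, -70.136, -16.507], TCP at [0.245, 0.629, 0.227] pointing down, gripper open.
Joint ranges: [-176.03, 176.03], [-82.01, 121.73], [-58.28, 71.71], [-173.87, 95.51], [-174.79, -0.11], [-173.66, 173.66]. Speed limits (degrees/s): [136.94, 136.94, 172.46, 180, 180, 180].

INTERFACE

Orientations are given as [roll, pitch, yaw] about the fixed x, y, z axes, in that order (R = Rz(yaw) Ry(pitch) Rx(roll)).
In Python, from plant import ctrl, vision, nets gives the robot as it stands.
- The arm moves only by the shell command python3 -m jog 'ROWS'. ROWS is text: rows parted by semicolons, each of 7 numbers parted by spaces: the turn, a rotation vector about the tool's x, y, z in units of 0.1 rad (1.0 is 0.1 rad), then the shift along the tool's x, y, z in units of 4 cm (1.0 is 4 cm), then the opening, from -1 (shut) to 1 (fully open). In form: rx ry rz x y z jaw; .... A call has 1 to 8 rows; each row shifts and turns the commanded pose from where the row before left it, along the tool's axes as they then stand; what a row does not reach is not made up. A row lasts 1/8 s, in which the tool goes at most 62.5 mm and 10.7 degrees, less where a joint would pass 70% of its speed; a pose out of reach is approached as far as the arm can. A call with a number of a shift or a turn outside -1 to 1 is refused whole. A call with a gripper value outside its range is refused whole. The fingers move at their own pace and stop on an object; the grip force is fixed at half the most. Time passes only in rows, so rows that do not move let the fingers close. It gives the time, the measured TCP pose, the force and the opening at its end, in the units of the state.
- ctrl.get_obs(): the state, without advancing time (a new reading comes with each control period).
- vision.snapshot(name): name is "scene" or "top"; returns (picture, depth): 480x640x3 uint8, red, green, blue; 480x640 float32, m along the optical axis (not along the pixel's ray), 0 where there is no reading.
- vision.camera_info(name): a dict with "camera_matrix" (3x3 intrinsics, pixels), "camera_from_world" (4x4, takes a point from world to camera coordinates). Camera axes: x right, y down, z forward; pixel columns grow to the right and rows downward; lengths in m; the calibration is good to about 2 mm. A picture is of the moment at which its call begins. camera_info takes no time and is no camera call.
- ctrl.close_job(): hands the job in, once; it reports no verdict.
Trained networks look in the newest picture that a camera, given by its name, has taken for a name from the list of things; names that differ only in an ending like _2 or _b are one class to them, and where a whole thing is asked for, a point or a joint stands for the part that bears it (a point fixed in the world has none). Each returns a list of dicts, best first, with "score" (0 to 1); they miss things now and then, are a little off and sometimes report something else, mostly with a low value. They report only what shows in the picture. A call takes as long as a camera call.
- nets.boxes_of(target, camera): "location" ([x, y, z] in m, in world coordinates, good to about 4 mm: the middle of the surface that is visible of it).
The state is a dict: "clock": time; "joint_pos": joint angles; "qvel": joint speeds; "tau": joint torques, N m; "tool_pos": TCP position; "orientation": TCP orientation; "force": force on the tool from outside, world axes, zero at the start; "moment": the same for the moment, N m; "opening": finger opening in m.
Only numpy, scipy, OpenCV 4.12 (cv2) and the standard library are available. Lean on these libraries where they do the work, as an engineer would, in place of code of your own. Each camera call takes 0.05 s, during which the arm holds its last target.

## Working session

There is one attempt and no reset: what is moved stays moved. The work goes in short steps, Python scripts to look and compute and a shell command to move; the robot and the scene stay as the last step left them, time stands still between calls to the robot, and variables do not carry over. Pictures are saved under pics/ and viewed, and the job is handed in when it is done.

```bash
mkdir -p pics; ls
python3 - <<'E'
from plant import ctrl, vision, nets
import cv2,numpy as np
o=ctrl.get_obs()
for k in o: print(k,np.round(o[k],4))
for n in ["top","scene"]:
    p,d=vision.snapshot(n); cv2.imwrite(f"pics/{n}0.png",p[:,:,::-1]); np.save(f"{n}0.npy",d)
    ci=vision.camera_info(n); print(n,np.round(ci["camera_matrix"],2).tolist(),np.round(ci["camera_from_world"],4).tolist())
for t in ["piece1","nest1_center","station","tub","pot","brush","jar"]:
    for r in nets.boxes_of(t,"top"): print(t,round(r["score"],2),np.round(r["location"],4))
E
```

```text
pics
clock 0.0
joint_pos [ 8.52595e+01  2.05916e+01  6.32800e-01 -1.98000e-02 -7.01368e+01
 -1.65095e+01]
qvel [-0.0529  0.0036  0.0071  0.0615 -0.0259 -0.0124]
tau [-1.00000e-04 -5.82714e+01  2.93044e+01  6.99720e+00  6.90000e-03
 -2.00000e-04]
tool_pos [0.2445 0.6286 0.2256]
orientation [-1.799907e+02 -9.690000e-02 -1.112568e+02]
force [-0.0038 -0.0037  0.7604]
moment [-0.0042  0.0079 -0.0051]
opening 0.0873
top [[612.79, 0.0, 316.26], [0.0, 612.79, 248.29], [0.0, 0.0, 1.0]] [[-0.0152, -0.9999, 0.004, -0.0156], [-0.9769, 0.014, -0.2131, 0.5399], [0.213, -0.0071, -0.977, 1.5292], [0.0, 0.0, 0.0, 1.0]]
scene [[472.0, 0.0, 321.37], [0.0, 472.0, 234.51], [0.0, 0.0, 1.0]] [[0.1345, 0.9909, 0.0104, -0.0633], [0.8218, -0.1056, -0.56, -0.3915], [-0.5537, 0.0839, -0.8285, 1.3705], [0.0, 0.0, 0.0, 1.0]]
nest1_center 0.89 [ 0.5196 -0.1317  0.0416]
tub 0.88 [0.3876 0.4143 0.0711]
pot 0.87 [0.5677 0.4123 0.0468]
brush 0.75 [ 0.414 -0.43   0.01 ]
brush 0.23 [ 0.5508 -0.39    0.081 ]
jar 0.65 [ 0.5504 -0.3851  0.0813]
jar 0.46 [0.5547 0.1679 0.0417]
```

View pics/top0.png

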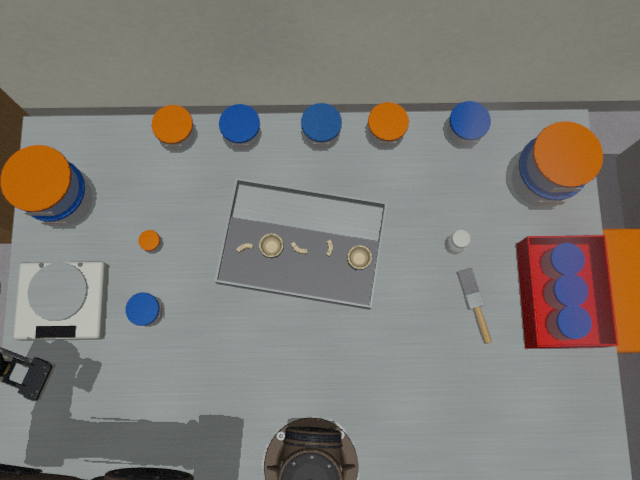

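View pics/scene0.png

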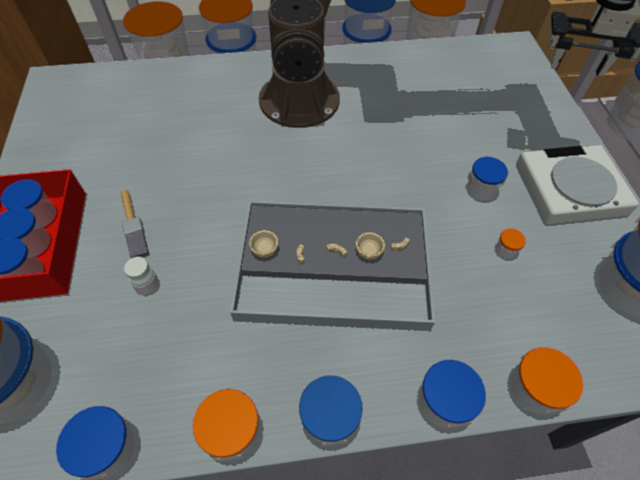

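```bash
cat > h.py <<'E'
import numpy as np
from plant import vision
def ray(n,u,v,z):
    ci=vision.camera_info(n);K=np.array(ci["camera_matrix"]);T=np.array(ci["camera_from_world"])
    R=T[:3,:3];c=-R.T@T[:3,3];d=R.T@np.linalg.inv(K)@np.array([u,v,1.])
    return c+d*(z-c[2])/d[2]
E
python3 - <<'E'
import cv2,numpy as np
from h import *
im=cv2.imread("pics/top0.png")
cr=im[170:320,205:395]; cv2.imwrite("pics/crop0.png",cv2.resize(cr,None,fx=4,fy=4,interpolation=cv2.INTER_CUBIC))
b,g,r=[im[:,:,i].astype(int) for i in range(3)]
m=((r-b>25)&(r>110)).astype(np.uint8); m[:175]=0;m[310:]=0;m[:,:215]=0;m[:,390:]=0
n,l,s,c=cv2.connectedComponentsWithStats(m)
for i in range(1,n):
    if s[i,4]<15: continue
    z=.042 if s[i,4]<300 else .05
    pts=np.argwhere(l==i)[:,::-1].astype(np.float32)
    W=np.array([ray("top",u,v,z)[:2] for u,v in pts],np.float32)
    print(s[i],c[i].round(1),"w",W.mean(0).round(4),"min",W.min(0).round(3),"max",W.max(0).round(3), cv2.minAreaRect(W))
for q in [(238,182),(384,204),(372,306),(217,285)]: print(q,ray("top",*q,.042).round(4))
E
```

```text
[259 233  24  24 439] [270.8 244.8] w [0.5523 0.0948] min [0.522 0.066] max [0.584 0.126] ((0.5532909035682678, 0.09553220868110657), (0.05997001752257347, 0.06157483533024788), 89.81184387207031)
[326 240   7  16  67] [329.3 247.4] w [ 0.545 -0.058] min [ 0.525 -0.065] max [ 0.565 -0.049] ((0.5447496175765991, -0.057815875858068466), (0.014777525328099728, 0.04053204879164696), 84.27404022216797)
[291 242  16  12  77] [298.4 248.6] w [0.5428 0.023 ] min [0.531 0.003] max [0.561 0.042] ((0.5433474779129028, 0.023537108674645424), (0.04482858255505562, 0.01709882542490959), 60.359371185302734)
[237 244  16   8  72] [244.1 246.8] w [0.55   0.1653] min [0.539 0.144] max [0.557 0.184] ((0.5501708984375, 0.16460303962230682), (0.0156724750995636, 0.04102613031864166), 13.616729736328125)
[347 245  25  24 449] [359.1 256.6] w [ 0.5177 -0.1345] min [ 0.487 -0.166] max [ 0.549 -0.103] ((0.5180980563163757, -0.13434076309204102), (0.0625012069940567, 0.060967765748500824), 89.1715316772461)
(238, 182) [0.7279 0.1832 0.042 ]
(384, 204) [ 0.6612 -0.2057  0.042 ]
(372, 306) [ 0.3895 -0.1644  0.042 ]
(217, 285) [0.4498 0.2341 0.042 ]
```

View pics/crop0.png

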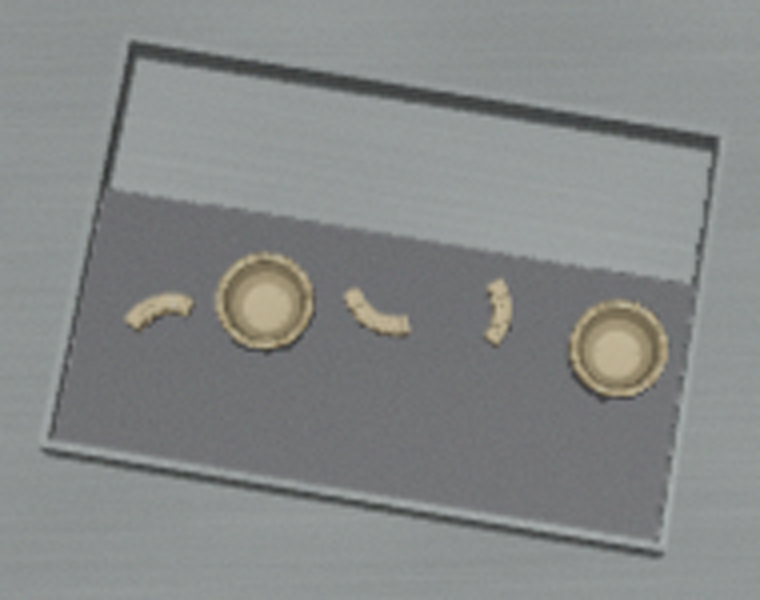

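The picture shows the row from left to right:
- piece A at (244,247)
- a nest at (271,245)
- piece B at (298,249)
- piece C at (329,247)
- a nest at (359,257)

The station is turned by about −9.2°. I'll turn the shut jaws so they lie along the station's y, then sweep along −tool y.

```bash
python3 -m jog '0 0 -0.7 0 0 0 -1; 0 0 -0.7 0 0 0 -1; 0 0 -0.7 0 0 0 -1; 0 0 0 0.85 -0.7 0 -1; 0 0 0 0.85 -0.7 0 -1; 0 0 0 0.85 -0.7 0 -1; 0 0 0 0.85 -0.7 0 -1; 0 0 0 0.85 -0.7 0 -1'
```

```text
clock: 1.45
tool_pos: [0.3561, 0.4376, 0.2268]
orientation: [-180.0, 0.0, -99.2]
force: [-0.8, -0.3, 0.2]
opening: 0.0131
```

```bash
cat >> h.py <<'E'
O=np.array([.5201,.0178]); ex=np.array([.987,-.16]); ey=np.array([.16,.987])
def st(p): d=np.array(p)[:2]-O; return np.round([d@ex,d@ey],4)
def go(x,y,z):
    from plant import ctrl
    from scipy.spatial.transform import Rotation as Rr
    o=ctrl.get_obs(); R=Rr.from_euler("xyz",o["orientation"],degrees=True).as_matrix()
    t=O+x*ex+y*ey
    d=R.T@(np.array([t[0],t[1],z])-o["tool_pos"])
    print("now st",st(o["tool_pos"]),o["tool_pos"].__class__.__name__,np.round(o["tool_pos"],4),np.round(o["orientation"],2),"open",round(float(o["opening"]),4),"F",np.round(o["force"],2),"t",o["clock"]); print("units total",np.round(d/.04,3))
E
python3 -c "
from h import *
go(-.035,.15,.2)"
```

```text
now st [-0.229   0.3881] ndarray [0.3561 0.4376 0.2268] [-1.7999e+02  3.0000e-02 -9.9200e+01] open 0.0131 F [-0.78 -0.29  0.2 ] t 1.45
units total [ 5.956 -4.85   0.668]
```

```bash
python3 -m jog '0 0 0 0.85 -0.7 0 -1; 0 0 0 0.85 -0.7 0 -1; 0 0 0 0.85 -0.7 0 -1; 0 0 0 0.85 -0.7 0 -1; 0 0 0 0.85 -0.7 0 -1; 0 0 0 0.85 -0.7 0 -1; 0 0 0 0.85 -0.65 0 -1; 0 0 0 0 0 0 -1'; python3 -c "
from h import *
go(-.035,.15,.036)"
```

```text
clock: 2.45
tool_pos: [0.5098, 0.1707, 0.2266]
orientation: [-180.0, -0.0, -99.4]
force: [0.2, 0.5, -0.7]
opening: 0.0005
now st [-0.0346  0.1492] ndarray [0.5098 0.1707 0.2266] [-1.80e+02 -1.00e-02 -9.94e+01] open 0.0005 F [ 0.16  0.54 -0.73] t 2.45
units total [-0.019  0.009  4.765]
```

```bash
python3 -m jog '0 0 0 0 0 0.7 -1; 0 0 0 0 0 0.7 -1; 0 0 0 0 0 0.7 -1; 0 0 0 0 0 0.7 -1; 0 0 0 0 0 0.7 -1; 0 0 0 0 0 0.6 -1; 0 0 0 0 0 0 -1'; python3 -c "
from h import *
go(-.035,.15,.036)
import cv2
for n in ['scene','top']:
    p,d=vision.snapshot(n); 
    c=p[190:340,220:450] if n=='scene' else p[170:320,205:395]
    cv2.imwrite('pics/d1%s.png'%n,cv2.resize(c[:,:,::-1],None,fx=3,fy=3))
"
```

```text
clock: 3.32
tool_pos: [0.5077, 0.1726, 0.0612]
orientation: [179.9, -0.1, -99.2]
force: [0.3, -0.3, 0.5]
opening: 0.0001
now st [-0.037   0.1508] ndarray [0.5077 0.1726 0.0612] [ 1.7986e+02 -1.4000e-01 -9.9190e+01] open 0.0001 F [ 0.29 -0.26  0.46] t 3.325
units total [ 0.02  -0.051  0.629]
```

View pics/d1scene.png

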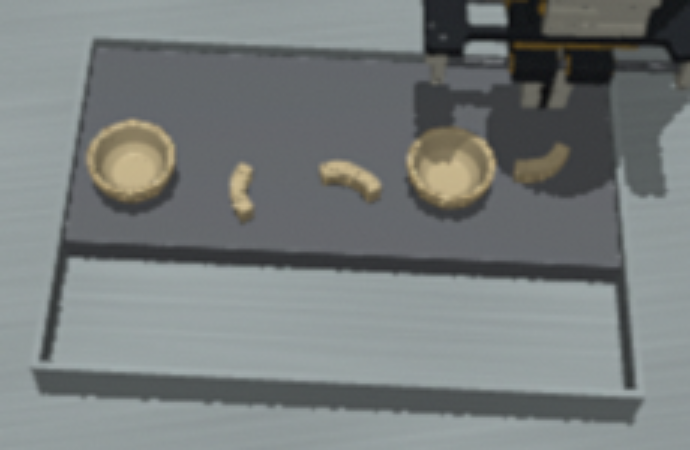

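View pics/d1top.png

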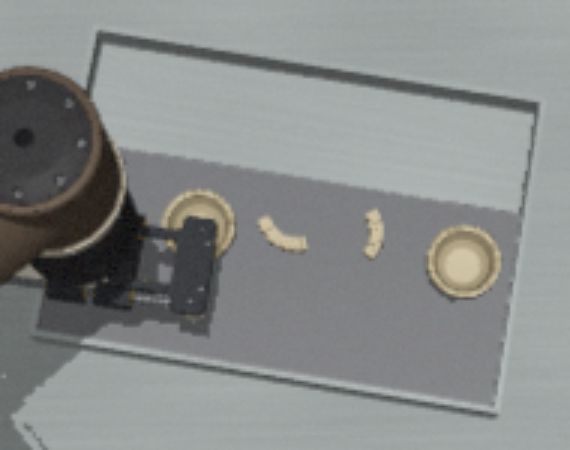

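```bash
python3 -m jog '0 0 0 0 0 0.3 -1; 0 0 0 0 0 0.3 -1; 0 0 0 0 0 0 -1; 0 0 0 0 -0.2 0 -1; 0 0 0 0 -0.2 0 -1; 0 0 0 0 -0.2 0 -1; 0 0 0 0 -0.2 0 -1'; python3 -c "
from h import *
go(.105,.15,.036)"
```

```text
clock: 4.3
tool_pos: [0.5413, 0.1676, 0.0387]
orientation: [-180.0, 0.0, -99.2]
force: [-0.0, 0.4, 0.3]
opening: 0.0006
now st [-0.003   0.1513] ndarray [0.5413 0.1676 0.0387] [-1.7999e+02  1.0000e-02 -9.9230e+01] open 0.0006 F [-0.02  0.37  0.33] t 4.3
units total [ 0.032 -2.7    0.068]
```

```bash
python3 -m jog '0 0 0 0 -0.2 0.06 -1; 0 0 0 0 -0.2 0 -1; 0 0 0 0 -0.2 0 -1; 0 0 0 0 -0.2 0 -1; 0 0 0 0 -0.2 0 -1; 0 0 0 0 -0.2 0 -1; 0 0 0 0 -0.2 0 -1; 0 0 0 0 -0.2 0 -1'; python3 -c "
from h import *
go(.105,.15,.036)
import cv2
p,d=vision.snapshot('scene')
cv2.imwrite('pics/e1.png',cv2.resize(p[190:340,220:450,::-1],None,fx=3,fy=3))
"
```

```text
clock: 5.3
tool_pos: [0.6042, 0.1574, 0.0362]
orientation: [180.0, -0.0, -99.2]
force: [-0.5, -1.1, 0.7]
opening: 0.0002
now st [0.0607 0.1513] ndarray [0.6042 0.1574 0.0362] [180.    -0.   -99.22] open 0.0002 F [-0.54 -1.1   0.73] t 5.3
units total [ 0.032 -1.107  0.004]
```

View pics/e1.png

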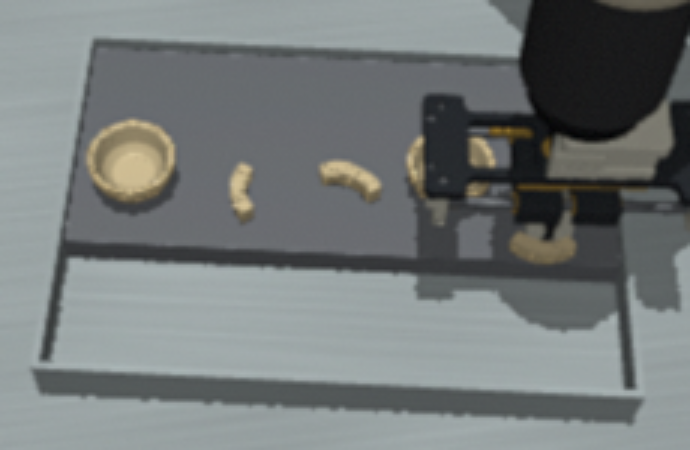

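Piece A, at (543,248) in the crop, is square in front of the fingertips. I'll carry on over the edge.

```bash
python3 -m jog '0 0 0 0 -0.2 0 -1; 0 0 0 0 -0.2 0 -1; 0 0 0 0 -0.2 0 -1; 0 0 0 0 -0.2 0 -1; 0 0 0 0 -0.2 0 -1; 0 0 0 0 -0.15 0 -1; 0 0 0 0 0 0 -1'; python3 -c "
from h import *
go(.105,.15,.036)
import cv2
p,d=vision.snapshot('scene')
cv2.imwrite('pics/e2.png',cv2.resize(p[190:340,220:450,::-1],None,fx=3,fy=3))
"
```

```text
clock: 6.22
tool_pos: [0.6495, 0.15, 0.036]
orientation: [180.0, -0.0, -99.2]
force: [-0.3, 0.0, -0.1]
opening: 0.0004
now st [0.1065 0.1512] ndarray [0.6495 0.15   0.036 ] [179.99  -0.   -99.23] open 0.0004 F [-0.35  0.01 -0.1 ] t 6.225
units total [ 0.03   0.039 -0.   ]
```

View pics/e2.png

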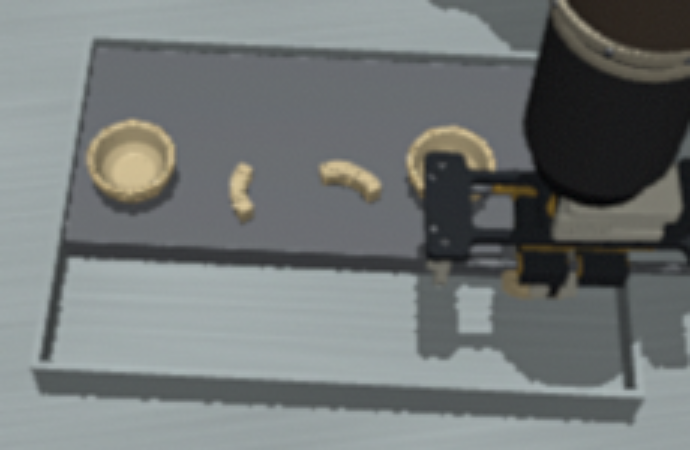

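```bash
python3 -m jog '0 0 0 0 0 -0.6 -1; 0 0 0 0 0 -0.8 -1; 0 0 0 0 0 -0.8 -1; 0 0 0 0.7 0.7 0 -1; 0 0 0 0.7 0.7 0 -1; 0 0 0 0.7 0.7 0 -1; 0 0 0 0.7 0.7 0 -1; 0 0 0 0.7 0.6 0 -1'; python3 -m jog '0 0 0 0 0 0 -1; 0 0 0 0 0 0 -1'; python3 -c "
from h import *
go(-.03,.009,.036)
import cv2
p,d=vision.snapshot('scene')
cv2.imwrite('pics/e3.png',cv2.resize(p[190:340,220:450,::-1],None,fx=3,fy=3))
"
```

```text
clock: 7.28
tool_pos: [0.491, 0.0331, 0.1243]
orientation: [-180.0, 0.0, -99.2]
force: [0.2, -0.7, 0.3]
opening: 0.0005
clock: 7.52
tool_pos: [0.493, 0.034, 0.1247]
orientation: [-179.9, 0.0, -99.2]
force: [0.4, -0.4, 0.2]
opening: 0.0005
now st [-0.0293  0.0117] ndarray [0.493  0.034  0.1247] [-1.7993e+02  4.0000e-02 -9.9210e+01] open 0.0005 F [ 0.44 -0.41  0.16] t 7.525
units total [0.068 0.019 2.218]
```

View pics/e3.png

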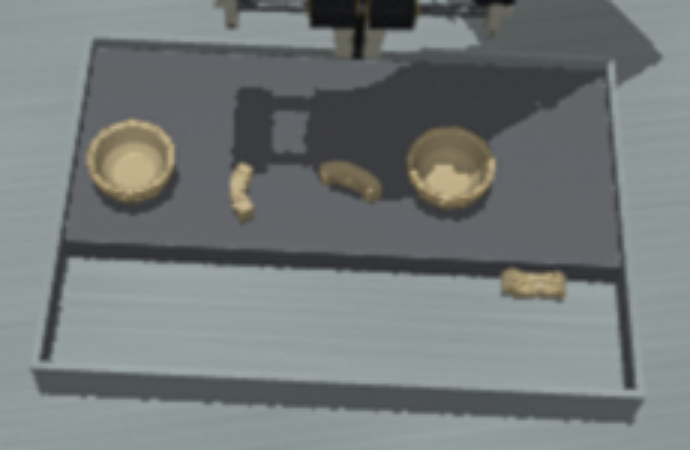

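Piece A is down in the tray at (533,284) in the crop. Next is piece B.

```bash
python3 -m jog '0 0 0 0.06 0 0.6 -1; 0 0 0 0 0 0.6 -1; 0 0 0 0 0 0.6 -1; 0 0 0 0 0 0.4 -1; 0 0 0 0 0 0 -1; 0 0 0 0 0 0 -1'; python3 -c "
from h import *
go(.105,.009,.036)
import cv2
p,d=vision.snapshot('top')
cv2.imwrite('pics/e4.png',cv2.resize(p[170:320,205:395,::-1],None,fx=4,fy=4))
"
```

```text
clock: 8.32
tool_pos: [0.4928, 0.0318, 0.0365]
orientation: [-180.0, 0.0, -99.2]
force: [-0.4, -0.0, 0.7]
opening: 0.0006
now st [-0.0292  0.0094] ndarray [0.4928 0.0318 0.0365] [-179.98    0.    -99.18] open 0.0006 F [-0.35 -0.01  0.72] t 8.325
units total [ 0.013 -3.354  0.014]
```

View pics/e4.png

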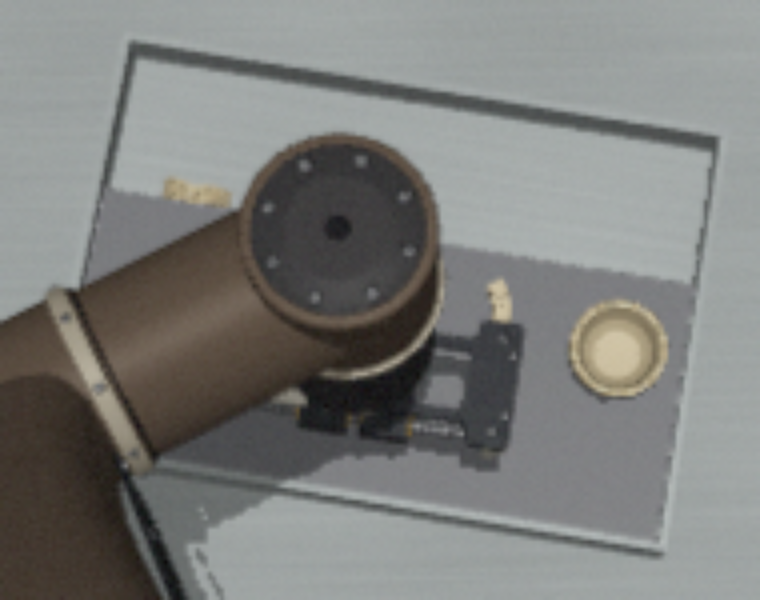

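```bash
python3 -m jog '0 0 0 0 -0.2 0 -1; 0 0 0 0 -0.2 0 -1; 0 0 0 0 -0.2 0 -1; 0 0 0 0 -0.2 0 -1; 0 0 0 0 -0.2 0 -1; 0 0 0 0 -0.2 0 -1; 0 0 0 0 -0.2 0 -1; 0 0 0 0 -0.2 0 -1'; python3 -c "
from h import *
go(.115,.009,.036)
import cv2
p,d=vision.snapshot('scene')
cv2.imwrite('pics/e5.png',cv2.resize(p[190:340,220:450,::-1],None,fx=3,fy=3))
"
```

```text
clock: 9.38
tool_pos: [0.5558, 0.021, 0.0362]
orientation: [-180.0, 0.0, -99.2]
force: [0.3, 0.7, 0.5]
opening: 0.0005
now st [0.0347 0.0089] ndarray [0.5558 0.021  0.0362] [-180.      0.    -99.21] open 0.0005 F [0.3  0.75 0.54] t 9.375
units total [-0.003 -2.006  0.004]
```

View pics/e5.png

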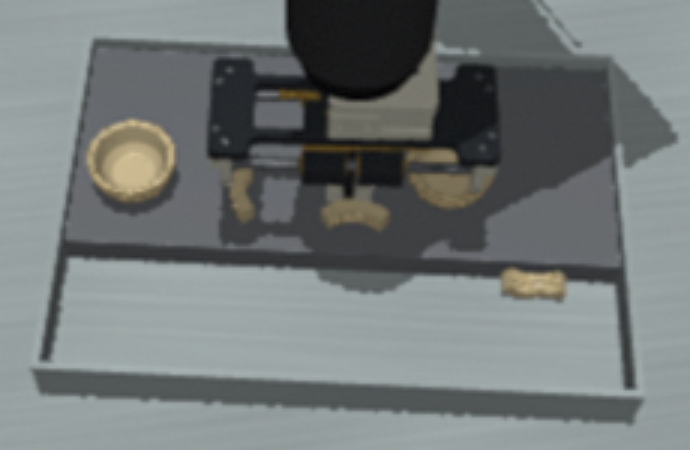

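Piece B, at (356,214) in the crop, is centred on the fingertips. I'll continue over the edge.

```bash
python3 -m jog '0 0 0 0 -0.2 0 -1; 0 0 0 0 -0.2 0 -1; 0 0 0 0 -0.25 0 -1; 0 0 0 0 -0.25 0 -1; 0 0 0 0 -0.25 0 -1; 0 0 0 0 -0.3 0 -1; 0 0 0 0 -0.3 0 -1; 0 0 0 0 -0.25 0 -1'; python3 -m jog '0 0 0 0 0 0 -1;0 0 0 0 0 -0.6 -1; 0 0 0 0 0 -0.8 -1; 0 0 0 0 0 -0.8 -1; 0 0 0 0 0 0 -1'; python3 -c "
from h import *
go(-.025,-.07,.036)
import cv2
p,d=vision.snapshot('scene')
cv2.imwrite('pics/e6.png',cv2.resize(p[190:340,220:450,::-1],None,fx=3,fy=3))
"
```

```text
clock: 10.42
tool_pos: [0.6351, 0.0081, 0.0361]
orientation: [180.0, -0.0, -99.2]
force: [0.4, -0.5, -0.4]
opening: 0.0005
clock: 11.05
tool_pos: [0.6356, 0.0087, 0.1273]
orientation: [-179.7, 0.1, -99.2]
force: [-0.6, -0.6, -0.0]
opening: 0.0004
now st [0.1155 0.0095] ndarray [0.6356 0.0087 0.1273] [-1.7972e+02  1.1000e-01 -9.9190e+01] open 0.0004 F [-0.59 -0.61 -0.01] t 11.05
units total [1.991 3.524 2.262]
```

View pics/e6.png

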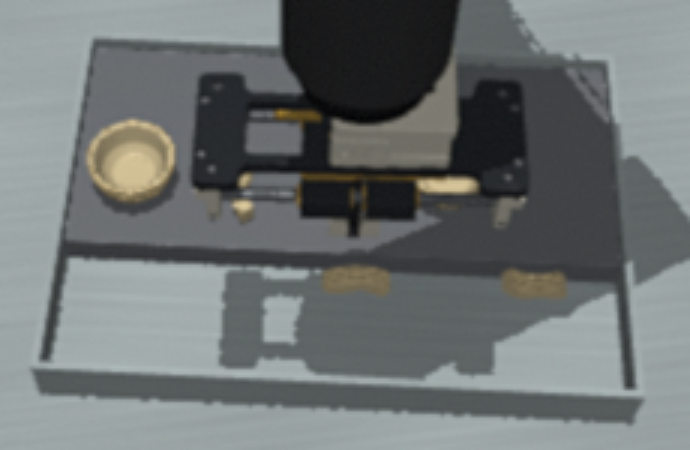

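Piece B is in the tray at (356,280) in the crop. Now piece C.

```bash
python3 -m jog '0 0 0 0.4 0.7 0 -1; 0 0 0 0.4 0.7 0 -1; 0 0 0 0.4 0.7 0 -1; 0 0 0 0.4 0.7 0 -1; 0 0 0 0.4 0.7 0 -1; 0 0 0 0 0 0 -1'; python3 -m jog '0 0 0 0 0 0.6 -1; 0 0 0 0 0 0.6 -1; 0 0 0 0 0 0.6 -1; 0 0 0 0 0 0.45 -1; 0 0 0 0 0 0 -1; 0 0 0 0 0 0 -1'; python3 -c "
from h import *
go(.115,-.071,.036)
import cv2
p,d=vision.snapshot('scene')
cv2.imwrite('pics/e7.png',cv2.resize(p[190:340,220:450,::-1],None,fx=3,fy=3))
"
```

```text
clock: 11.85
tool_pos: [0.4805, -0.049, 0.1235]
orientation: [179.9, -0.0, -99.3]
force: [0.7, 0.2, 0.4]
opening: 0.0005
clock: 12.6
tool_pos: [0.4836, -0.0481, 0.0344]
orientation: [180.0, -0.0, -99.2]
force: [-0.2, 0.2, 0.1]
opening: 0.0004
now st [-0.0255 -0.0709] ndarray [ 0.4836 -0.0481  0.0344] [ 1.800e+02 -1.000e-02 -9.919e+01] open 0.0004 F [-0.17  0.17  0.12] t 12.6
units total [ 3.000e-03 -3.511e+00 -4.100e-02]
```

View pics/e7.png

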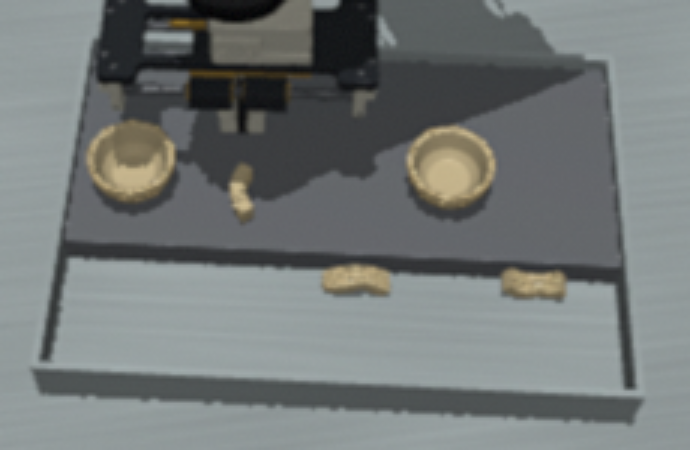

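```bash
python3 -m jog '0 0 0 0 -0.2 -0.03 -1; 0 0 0 0 -0.2 0 -1; 0 0 0 0 -0.2 0 -1; 0 0 0 0 -0.2 0 -1; 0 0 0 0 -0.2 0 -1; 0 0 0 0 -0.2 0 -1; 0 0 0 0 -0.2 0 -1; 0 0 0 0 -0.2 0 -1'; python3 -c "
from h import *
go(.115,-.071,.036)
import cv2
p,d=vision.snapshot('scene')
cv2.imwrite('pics/e8.png',cv2.resize(p[190:340,220:450,::-1],None,fx=3,fy=3))
"
```

```text
clock: 13.65
tool_pos: [0.5469, -0.0586, 0.0353]
orientation: [180.0, -0.0, -99.2]
force: [0.1, 0.4, 0.6]
opening: 0.0003
now st [ 0.0387 -0.0711] ndarray [ 0.5469 -0.0586  0.0353] [180.    -0.   -99.21] open 0.0003 F [0.14 0.4  0.57] t 13.65
units total [-0.003 -1.907 -0.018]
```

View pics/e8.png

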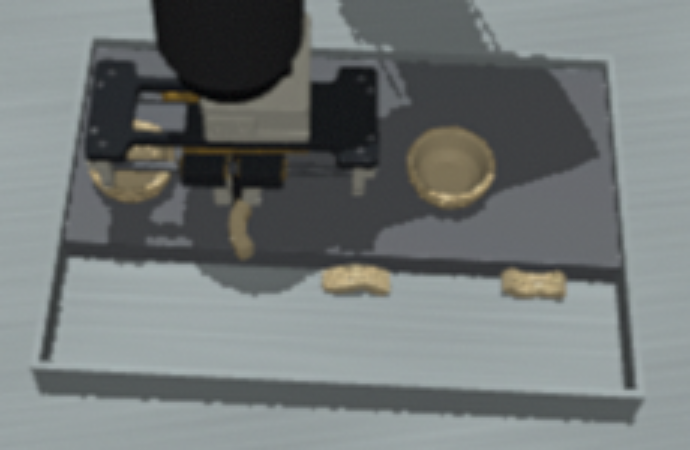

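Piece C, at (240,228) in the crop, is being pushed straight and its far end has reached the edge. I'll continue.

```bash
python3 -m jog '0 0 0 0 -0.2 0 -1; 0 0 0 0 -0.2 0 -1; 0 0 0 0 -0.25 0 -1; 0 0 0 0 -0.25 0 -1; 0 0 0 0 -0.25 0 -1; 0 0 0 0 -0.3 0 -1; 0 0 0 0 -0.3 0 -1; 0 0 0 0 -0.15 0 -1'; python3 -m jog '0 0 0 0 0 0 -1;0 0 0 0 0 -0.6 -1; 0 0 0 0 0 -0.8 -1; 0 0 0 0 0 -0.8 -1; 0 0 0 0 0 -0.8 -1; 0 0 0 0 0 -0.8 -1;0 0 0 0 0 0 -1'; python3 -c "
from h import *
go(-.2,-.07,.2)
import cv2
p,d=vision.snapshot('scene')
cv2.imwrite('pics/e9.png',cv2.resize(p[190:340,220:450,::-1],None,fx=3,fy=3))
"
```

```text
clock: 14.7
tool_pos: [0.6223, -0.0708, 0.0353]
orientation: [-180.0, -0.0, -99.2]
force: [-0.8, -0.2, -0.4]
opening: 0.0008
clock: 15.58
tool_pos: [0.6226, -0.0705, 0.1906]
orientation: [-179.7, 0.1, -99.2]
force: [0.5, -0.3, 0.6]
opening: 0.0004
now st [ 0.1153 -0.0708] ndarray [ 0.6226 -0.0705  0.1906] [-1.7971e+02  8.0000e-02 -9.9190e+01] open 0.0004 F [ 0.51 -0.29  0.57] t 15.575
units total [-0.022  7.881 -0.276]
```

View pics/e9.png

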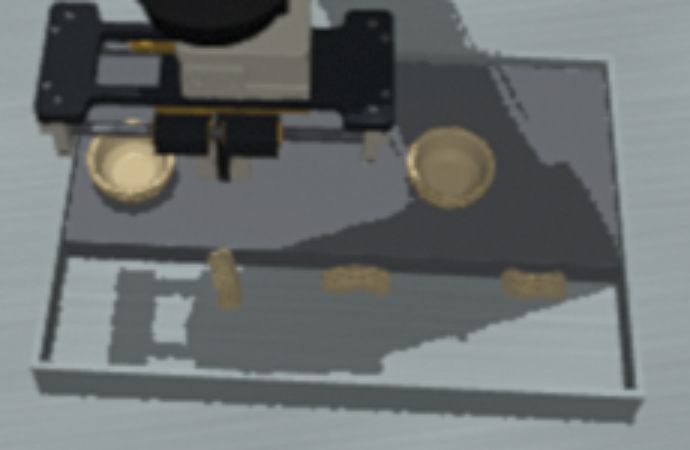

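Piece C is off the deck, but its near end may be leaning on the edge. I'll move the arm aside and measure with depth.

```bash
python3 -m jog '0 0 0 -0.9 0.4 0 -1; 0 0 0 -0.9 0.4 0 -1; 0 0 0 -0.9 0.4 0 -1; 0 0 0 -0.9 0.4 0 -1; 0 0 0 -0.9 0.4 0 -1; 0 0 0 -0.9 0.4 0 -1; 0 0 0 -0.9 0.4 0 -1; 0 0 0 -0.9 0.4 0 -1';  python3 -m jog '0 0 0 -0.9 0.4 0 -1; 0 0 0 -0.9 0.4 0 -1; 0 0 0 -0.9 0.4 0 -1; 0 0 0 -0.9 0.4 0 -1; 0 0 0 0 0 0 -1'
cat > meas.py <<'E'
import sys,cv2
from h import *
for n in ['top','scene']:
    p,d=vision.snapshot(n); ci=vision.camera_info(n);K=np.array(ci["camera_matrix"]);T=np.array(ci["camera_from_world"])
    c=p[190:340,220:450] if n=='scene' else p[170:320,205:395]
    cv2.imwrite('pics/%s_%s.png'%(sys.argv[1],n),cv2.resize(c[:,:,::-1],None,fx=3,fy=3))
    r,b=p[:,:,0].astype(int),p[:,:,2].astype(int)
    m=(r-b>25)&(d>0); vv,uu=np.nonzero(m)
    C=np.linalg.inv(K)@np.stack([uu,vv,np.ones(len(uu))])*d[vv,uu]
    W=(T[:3,:3].T@(C-T[:3,3:])).T
    mk=m.astype(np.uint8); N,l,s,_=cv2.connectedComponentsWithStats(mk); lab=l[vv,uu]
    for i in range(1,N):
        w=W[lab==i]
        if len(w)<20: continue
        S=np.array([st(q) for q in w]); me=S.mean(0)
        if abs(me[0]-.037)<.15 and abs(me[1])<.22:
            print(n,len(w),"st mean",me.round(4),"x",np.percentile(S[:,0],[2,98]).round(3),"y",np.percentile(S[:,1],[2,98]).round(3),"z",np.percentile(w[:,2],[2,25,50,75,98]).round(3),"world",w.mean(0).round(4))
E
python3 meas.py f1
```

```text
clock: 16.62
tool_pos: [0.5399, 0.2349, 0.1862]
orientation: [179.9, -0.1, -99.2]
force: [-0.3, -1.0, -0.2]
opening: 0.0009
clock: 17.25
tool_pos: [0.4997, 0.3882, 0.1857]
orientation: [179.9, -0.1, -99.1]
force: [0.3, -0.5, -0.1]
opening: 0.0002
top 73 st mean [0.0927 0.1424] x [0.086 0.099] y [0.121 0.163] z [0.009 0.015 0.018 0.02  0.025] world [0.6344 0.1436 0.0175]
top 78 st mean [ 0.0977 -0.0785] x [0.079 0.116] y [-0.09  -0.068] z [0.011 0.017 0.022 0.028 0.034] world [ 0.604  -0.0753  0.0221]
top 97 st mean [0.0926 0.0134] x [0.085 0.101] y [-0.008  0.037] z [0.01  0.016 0.019 0.021 0.026] world [0.6137 0.0162 0.0185]
top 453 st mean [0.0204 0.082 ] x [-0.01   0.046] y [0.052 0.11 ] z [0.029 0.037 0.044 0.055 0.062] world [0.5533 0.0955 0.0453]
top 461 st mean [ 0.0227 -0.1512] x [-0.009  0.049] y [-0.179 -0.123] z [0.03  0.037 0.044 0.055 0.063] world [ 0.5184 -0.1351  0.0455]
scene 617 st mean [ 0.0186 -0.1516] x [-0.006  0.053] y [-0.179 -0.122] z [0.034 0.039 0.048 0.057 0.061] world [ 0.5142 -0.1348  0.0478]
scene 620 st mean [0.016  0.0818] x [-0.009  0.051] y [0.053 0.109] z [0.034 0.039 0.048 0.057 0.061] world [0.549  0.096  0.0478]
scene 147 st mean [ 0.1008 -0.0791] x [0.083 0.119] y [-0.09  -0.069] z [0.014 0.019 0.023 0.028 0.034] world [ 0.607  -0.0764  0.0234]
scene 169 st mean [0.096  0.0148] x [0.084 0.104] y [-0.008  0.038] z [0.012 0.017 0.02  0.022 0.025] world [0.6173 0.017  0.0193]
scene 157 st mean [0.095  0.1418] x [0.086 0.103] y [0.122 0.162] z [0.011 0.016 0.017 0.02  0.024] world [0.6366 0.1426 0.0175]
```

```bash
python3 -c "
import cv2,numpy as np
a=cv2.imread('pics/f1_top.png');b=cv2.imread('pics/f1_scene.png')
b=cv2.resize(b,(570,372));cv2.imwrite('pics/f1.png',cv2.resize(np.vstack([a,b]),None,fx=.72,fy=.72))"
```

```text
(no output)
```

View pics/f1.png

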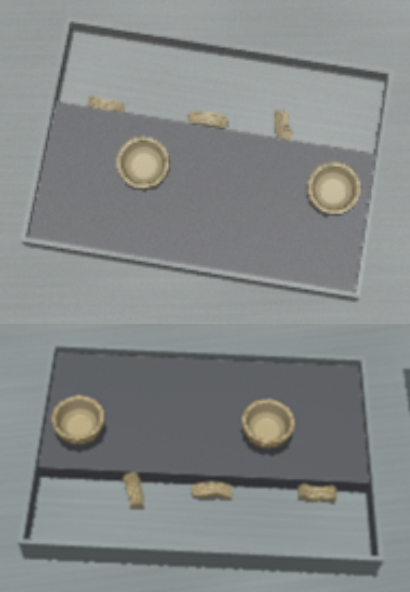

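```bash
python3 - <<'E'
from plant import ctrl,vision,nets
import numpy as np
vision.snapshot("top")
for t in ["tub","pot","brush","jar","piece1","nest1_center"]:
    for r in nets.boxes_of(t,"top")[:3]: print(t,round(r["score"],2),np.round(r["location"],4))
E
python3 meas.py f2 | cut -c1-150
```

```text
tub 0.57 [0.3876 0.4138 0.0736]
pot 0.65 [0.5665 0.3982 0.0458]
brush 0.61 [ 0.4114 -0.4297  0.0124]
brush 0.6 [0.5621 0.0215 0.0279]
jar 0.87 [ 0.5506 -0.3887  0.0801]
piece1 0.55 [0.6115 0.0163 0.0196]
piece1 0.55 [ 0.6077 -0.0785  0.0214]
piece1 0.51 [0.6349 0.1451 0.0119]
nest1_center 0.66 [ 0.5236 -0.1331  0.0411]
top 72 st mean [0.0933 0.1429] x [0.087 0.1  ] y [0.122 0.164] z [0.007 0.014 0.016 0.019 0.025] world [0.6351 0.1439 0.0161]
top 79 st mean [ 0.0974 -0.0785] x [0.08  0.116] y [-0.09  -0.068] z [0.011 0.017 0.023 0.027 0.036] world [ 0.6037 -0.0753  0.0229]
top 99 st mean [0.0926 0.0136] x [0.085 0.1  ] y [-0.008  0.037] z [0.01  0.016 0.019 0.022 0.026] world [0.6137 0.0164 0.0185]
top 456 st mean [0.0204 0.0819] x [-0.01   0.046] y [0.052 0.109] z [0.029 0.037 0.044 0.055 0.063] world [0.5534 0.0954 0.0456]
top 459 st mean [ 0.0226 -0.1513] x [-0.008  0.049] y [-0.179 -0.123] z [0.03  0.037 0.044 0.056 0.064] world [ 0.5182 -0.1351  0.0458]
scene 615 st mean [ 0.0185 -0.1518] x [-0.007  0.052] y [-0.179 -0.122] z [0.035 0.039 0.048 0.057 0.061] world [ 0.5141 -0.135   0.0478]
scene 615 st mean [0.0161 0.0819] x [-0.009  0.05 ] y [0.053 0.109] z [0.035 0.039 0.047 0.057 0.061] world [0.5491 0.096  0.0479]
scene 147 st mean [ 0.1008 -0.0791] x [0.083 0.118] y [-0.09  -0.069] z [0.014 0.019 0.023 0.027 0.033] world [ 0.607  -0.0764  0.0234]
scene 170 st mean [0.0959 0.0149] x [0.084 0.104] y [-0.008  0.038] z [0.012 0.017 0.019 0.022 0.025] world [0.6172 0.0172 0.0191]
scene 159 st mean [0.0951 0.1417] x [0.086 0.103] y [0.121 0.162] z [0.011 0.016 0.018 0.02  0.023] world [0.6366 0.1425 0.0176]
```

The pot reads 14 mm away from its first position, probably because the gripper hides part of it. I'll check that in the other camera.

Run:
```python
from plant import vision,nets
import cv2,numpy as np
p,d=vision.snapshot("scene")
a=cv2.imread("pics/scene0.png")
b=p[:,:,::-1]
def orange(im):
    im=im.astype(int); m=((im[:,:,2]>180)&(im[:,:,0]<80)).astype(np.uint8); m[:180]=0;m[300:]=0;m[:,:450]=0;m[:,570:]=0
    v,u=np.nonzero(m); return len(u),u.mean().round(1),v.mean().round(1)
print(orange(a),orange(b))
cv2.imwrite("pics/g.png",np.hstack([a[120:300,420:640],b[120:300,420:640]]))
```

```text
(342, np.float64(513.0), np.float64(238.0)) (212, np.float64(515.4), np.float64(241.1))
```

View pics/g.png

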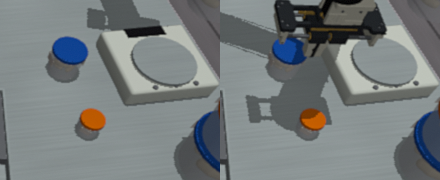

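The pot's lid, at (93,119) in the left half and (312,119) in the right, hasn't moved. It is only half in shadow. The arm is clear of everything, so I'm handing in.

```bash
python3 -c "
from plant import ctrl
print(ctrl.close_job())"
```

```text
the job is handed in; nothing more can be done
None
```

All three broken pieces are in the catch tray. I swept them there one at a time with shut fingertips, at about 60–100 mm/s, and handed the job in at about 17.5 s of the 54 s allowed.

**Pieces:** in the last two looks with both cameras, the pieces sat at x ≈ 0.093–0.10 m in the station frame, past the 0.078 m needed. The middles of their visible surfaces were at z ≈ 0.016–0.023 m, below the 0.03 m limit, and they were not moving. The rightmost piece rests tilted, probably leaning on the deck edge, with its top at about 0.034 m.

**Nests:** both stand upright within about 2 mm of where they were.

**Bystanders:** the network put the tub, brush and jar within about 5 mm of their first positions.

**Disagreements:**
- **Pot:** the network read it 14 mm off in the top camera. The scene camera shows its lid at the same pixels as before, partly in the arm's shadow, so I judged it unmoved.
- **Brush:** the network also reported a second "brush" on the deck at 0.60, where the pictures show no brush; I treated it as false.

**Forces:** the wrist readings I took between moves stayed near 1 N. I did not measure fingertip force on the pieces directly.

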